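# Crank the cam clamp of the tray-gluing jig shut

## Robot

A 6-joint arm with a two-finger parallel gripper is mounted at the origin on the work surface. World frame = base frame: x ahead of the robot, y to its left, z up, the work surface at z = 0. Lengths are in m, angles in rad, forces in N, time in s.
With the tool pointing down it reaches from about 0.375 to 0.9 m from the base axis. Payload 3.1 kg.
Tool frame: the origin (TCP) lies midway between the tips of the shut fingers; the grasp point (between the pads) lies 19 mm behind it; z points along the fingers, y is the direction in which the jaws open and shut (so a half turn about z gives the same grasp; the last joint's range is limited). The gripper opens to 87 mm and grips with 3 to 60 N. Pads are 19 mm wide; open, the fingers measure 117 mm over their backs; the gripper's body (75 mm by 190 mm) begins 51 mm behind the grasp point.
Start: joints at [1.014, 0.527, 1.433, -0, 1.181, -0.178], TCP at [0.231, 0.581, 0.223] pointing down, gripper open.
Joint ranges: [-3.08, 3.08], [-0.75, 2.2], [0.22, 2.44], [-1.43, 4.57], [0, 2.65], [-2.85, 2.85]. Speed limits (rad/s): [2.79, 2.79, 3.14, 3.14, 3.14, 3.14].

## Interface

Orientations are given as a unit quaternion [x, y, z, w].
In Python, from rig import robot gives the robot as it stands.
- The arm moves only by the tool move_arm, never from a script. Its argument "rows" is one flat list of numbers, 7 for each row, row after row: the shift along the world's x, y, z in mm, then the turn, a rotation vector about the world's x, y, z in rad, then the closure, from 0 (fully open) to 1 (shut). A call has 1 to 12 rows; each row shifts and turns the commanded pose from where the row before left it; what a row does not reach is not made up. A row lasts 1/10 s, in which the tool goes at most 50 mm and 8.59 degrees, less where a joint would pass 70% of its speed; a pose out of reach is approached as far as the arm can. A call with a gripper value outside its range is refused whole. The fingers move at their own pace and stop on an object; "grip_force" is the grip in N (left out, the last holds). Time passes only in rows, so rows that do not move let the fingers close. It gives the time, the measured TCP pose, the force and the opening at its end, in the units of the state.
- robot.get_obs(): the state, without advancing time (a new reading comes with each control period).
- robot.camera(name): name is "scene" or "top" or "wrist"; returns a dict with "color" (384x512x3 uint8, red, green, blue), "z_map" (384x512 float32, m along the optical axis (not along the pixel's ray), 0 where there is no reading), "camera_matrix" (3x3 intrinsics, pixels), "R" (3x3) and "t" (3): a world point X has camera coordinates R X + t; the wrist camera has in their place "tool_from_camera" (4x4, takes a point from camera to tool coordinates, whose origin is the TCP and whose axes are the flange's). Camera axes: x right, y down, z forward; pixel columns grow to the right and rows downward; lengths in m; the calibration is good to about 2 mm. A picture is of the moment at which its call begins: read the wrist's pose just before it.
- robot.hand_in(): hands the job in, once; it reports no verdict.
Trained networks look in the newest picture that a camera, given by its name, has taken for a name from the list of things; names that differ only in an ending like _2 or _b are one class to them, and where a whole thing is asked for, a point or a joint stands for the part that bears it (a point fixed in the world has none). Each returns a list of dicts, best first, with "conf" (0 to 1); they miss things now and then, are a little off and sometimes report something else, mostly with a low value. They report only what shows in the picture. A call takes as long as a camera call. They do not tell look-alikes from the thing itself.
- robot.search_frame(camera, thing): "at" ([column, row] in pixels, amid what is visible of it).
- robot.spot_point(camera, thing): "at" ([column, row] in pixels: a listed point, or the origin of a listed thing).
The state is a dict: "time": time; "q": joint angles; "joint_velocities": joint speeds; "joint_torque": joint torques, N m; "position": TCP position; "tool_rot": TCP orientation; "ft_force": force on the tool from outside, world axes, zero at the start; "moment": the same for the moment, N m; "grip_width": finger opening in m.
Only numpy, scipy, OpenCV 4.12 (cv2) and the standard library are available. Lean on these libraries where they do the work, as an engineer would, in place of code of your own. Each camera call takes 0.05 s, during which the arm holds its last target.

## Task

Take the larger of the two loose cranks, lower it upright onto the flat key that stands on the clamp spindle of the gluing jig until it sits fully home, and only then turn it clockwise (seen from above) until the clamp comes to its stop. Let go and leave the crank standing home on the spindle; do not disturb the smaller crank.

Things in the scene. Friction and masses are not known exactly. Their poses are not given: they have to be found in the camera images.
- crank: Larger loose steel crank, 0.4 kg, on its socket mouth; mm. Origin: centre of block underside; z up, x along arm to knob. Block 70 (x) x 44 x 32 high; slot below 56 (x) x 22, 26 deep. Centred on top, a grip bar 64 long (x), 14 thick (y), z 32 to 62: grip it across y. Arm 14 wide, z 40 to 48; upright wooden knob, 24 across, z 48 to 90, at x = 120. Centre of mass 12 towards the knob.
- small_crank: Smaller loose crank of the same kind, to be left alone (sizes in mm): block 44 (x) x 30 x 26 high, knob 80 from the origin along x, 84 high in all. Its slot (30 x 14) is too short for the key. Origin: centre of the block's underside. The two cranks may stand in either place.
- seat (a point): On the spindle axis, centre of the top face of its round plate (84 across, 56 above table); sizes in mm. A crank that is home has its origin here. On it a key 40 long (this x), 8 thick, 20 high, round top. x points to the nose on the plate's rim, z up; turns with the spindle. Crank fits either way round with play: 7 across, 8 along, 20 degrees each way in yaw. Rest of jig under 65.
- spindle (a joint): Turn of the clamp spindle in rad, growing clockwise seen from above: starts between 0 and 0.2; rigid stop at 0.85, where the nose on its plate points straight at the dark wooden pad on the jig. Takes about 0.12 N m to turn and stays where it is left. The crank's yaw play is taken up before it turns.
Mind the look-alikes: they are no part of the job. Leave any green or yellow look-alike of the crank alone.

How it is judged:
On the way, in this order (a step that is already met when the one before it is completed fails the run):
1. the crank stands home over the key before the spindle is turned (still within 0.4 rad) (horizontal distance between crank and seat below 0.014 m and z of crank in the frame of seat between -0.006 and 0.006 m and angle between crank's own z axis and vertical below 0.17 rad and value of joint spindle below 0.4 rad), for 0.2 s.
2. with the crank still home, the spindle is turned clockwise to within 0.2 rad of its stop (value of joint spindle above 0.65 rad and horizontal distance between crank and seat below 0.014 m and z of crank in the frame of seat below 0.01 m), for 0.1 s.
At the end, for the whole second after the job is handed in: The spindle is within 0.2 rad of its stop (joint above 0.65); the larger crank stands on the seat at rest, its origin within 14 mm sideways and 6 mm in height of the seat point, upright within 10 degrees (value of joint spindle above 0.65 rad and horizontal distance between crank and seat below 0.014 m and z of crank in the frame of seat between -0.006 and 0.006 m and angle between crank's own z axis and vertical below 0.17 rad and linear speed of crank below 0.03 m/s); the robot touches nothing.
It fails at once if the smaller crank is moved more than 40 mm (distance of small_crank from where it was at the start of the episode above 0.04 m).
It also fails if it takes over 48 s, if anything falls off the work surface, if the arm or the gripper's body presses on something with over 40 N, if the wrist force passes 120 N, or if a joint passes its speed limit or range.

## Working session

There is one attempt and no reset: what is moved stays moved. The work goes in short steps, Python scripts to look and compute and a tool call to move; the robot and the scene stay as the last step left them, time stands still between calls to the robot, and variables do not carry over. Pictures are saved under pics/ and viewed, and the job is handed in when it is done.

Besides the shell and the picture viewer there is one more tool, called after ">>>" as name(argument=value, ...), one argument or row to a line, values as JSON. move_arm: Moves the arm, as the interface text tells. Its arguments: {"type":"object","properties":{"rows":{"type":"array","items":{"type":"number"}},"grip_force":{"type":"number"}},"required":["rows"]}

```bash
ls; mkdir -p pics; cat > h.py <<'E'
import numpy as np, cv2
from rig import robot
def snap(n,f):
    c=robot.camera(n); cv2.imwrite(f'pics/{f}.png',cv2.cvtColor(c['color'],cv2.COLOR_RGB2BGR)); return c
def cloud(c):
    K=c['camera_matrix'];z=c['z_map'];v,u=np.mgrid[:z.shape[0],:z.shape[1]]
    p=np.stack([(u-K[0,2])/K[0,0]*z,(v-K[1,2])/K[1,1]*z,z],-1)
    if 'R' in c: w=(p-c['t'])@c['R']
    else: w=p
    w[z<=0]=np.nan
    return w
E
python3 - <<'E'
from h import *
o=robot.get_obs();print(o['time'],o['position'],o['tool_rot'],o['q'])
for n in ('scene','top'):
    c=snap(n,n+'0'); np.savez(f'{n}0.npz',**c)
    w=cloud(c)
    for th in ('crank','small_crank','seat','spindle'):
        for f in (robot.search_frame,robot.spot_point):
            try: r=f(n,th)
            except Exception as e: print(n,th,e); continue
            for d in r: 
                a=d['at'];print(n,th,f.__name__,np.round(a,1),round(d['conf'],2),np.round(w[int(a[1]),int(a[0])],3))
E
```

```text
pics
0.0 [0.23070762 0.58005504 0.22155698] [ 1.88271456e-01  9.82116413e-01 -1.02801941e-03 -3.92762599e-04] [ 1.01348460e+00  5.28474126e-01  1.43393302e+00 -7.05653325e-06
  1.18138649e+00 -1.78505149e-01]
scene crank call [246.4 195.6] 0.97 [0.354 0.016 0.033]
scene crank call [384.3 276. ] 0.69 [0.519 0.313 0.033]
scene crank call [375.6 163. ] 0.68 [0.2   0.321 0.033]
scene crank call [378.4 171.9] 0.85 [0.226 0.327 0.031]
scene crank call [248.9 193.6] 0.68 [0.347 0.02  0.034]
scene small_crank call [278.3 254. ] 0.76 [0.505 0.106 0.042]
scene small_crank call [118.6 242.2] 0.6 [ 0.537 -0.206  0.064]
scene small_crank call [279.4 250.3] 0.86 [0.496 0.107 0.042]
scene seat call [121. 239.] 0.8 [ 0.525 -0.207  0.056]
scene seat call [117.6 236.3] 0.73 [ 0.528 -0.209  0.071]
scene spindle call [118.7 237.8] 0.76 [ 0.53  -0.207  0.07 ]
scene spindle it knows: crank, seat, small_crank
top crank call [140.4 144.5] 0.93 [0.496 0.305 0.063]
top crank call [272.5 211.8] 0.88 [0.335 0.006 0.063]
top crank call [139.3 274.5] 0.64 [0.199 0.315 0.031]
top crank call [135.7 272. ] 0.97 [0.204 0.324 0.029]
top crank call [264.5 215.7] 0.82 [0.328 0.024 0.034]
top crank call [147.6 155.6] 0.73 [0.476 0.296 0.034]
top small_crank call [228.2 143.7] 0.58 [0.499 0.104 0.04 ]
top small_crank call [227.5 153.9] 0.74 [0.472 0.106 0.055]
top seat call [365.1 125.5] 0.75 [ 0.527 -0.212  0.07 ]
top seat call [362.8 125.8] 0.93 [ 0.529 -0.207  0.063]
top spindle call [363.4 124.4] 0.57 [ 0.529 -0.207  0.07 ]
top spindle it knows: crank, seat, small_crank
```

View pics/scene0.png

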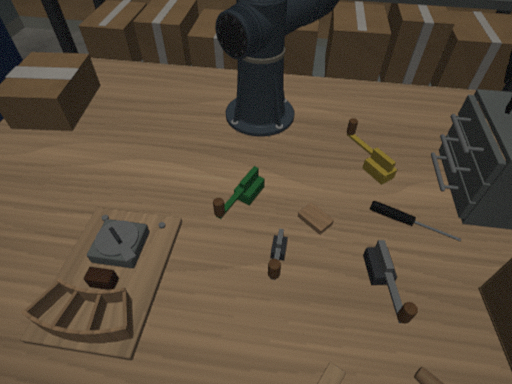

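View pics/top0.png

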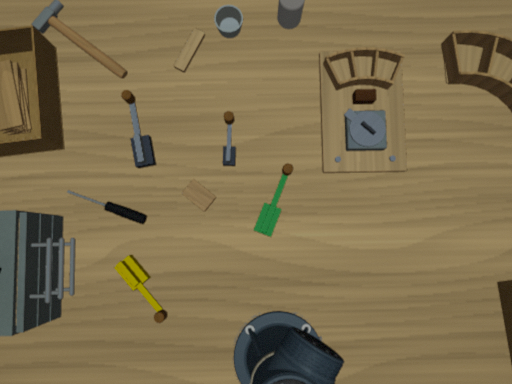

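The larger steel crank is at top (144,150) with its knob at (127,96). The small crank is at (229,155). The spindle plate is at (365,125), with its key running diagonally and the nose at the upper left, near (348,113). The pad is at (364,97). Next I'll measure these accurately.

```bash
python3 - <<'E'
from h import *
for n in ('top','scene'):
    c=dict(np.load(n+'0.npz')); w=cloud(c)
    x,y,z=w[...,0],w[...,1],w[...,2]
    def rect(m,l):
        p=w[m][:,:2]; 
        r=cv2.minAreaRect((p*1000).astype(np.float32)); print(n,l,len(p),'mean',p.mean(0).round(4),'rect',np.round(r[0],1),np.round(r[1],1),round(r[2],1),'z',np.nanmedian(z[m]).round(4))
        q=p-p.mean(0);e=np.linalg.svd(q,full_matrices=False)[2][0];print('   axis deg',np.degrees(np.arctan2(e[1],e[0])).round(1))
    reg=(x>.42)&(x<.68)&(y>.2)&(y<.42)
    rect(reg&(z>.055)&(z<.068)&(x<.55),'bar top')
    rect(reg&(z>.080)&(z<.096),'knob top')
    rect(reg&(z>.027)&(z<.036)&(x<.56),'block top')
    rect(reg&(z>.037)&(z<.052),'arm')
    rs=(abs(x-.528)<.08)&(abs(y+.208)<.08)
    rect(rs&(z>.069)&(z<.082),'key')
    rect(rs&(z>.052)&(z<.060),'plate')
    rect((abs(x-.6)<.05)&(abs(y+.2)<.05)&(z>.03)&(z<.07)&(x>.578),'pad')
    print(np.unique((z[rs]*1000//4*4),return_counts=True))
c=dict(np.load('top0.npz'));im=cv2.cvtColor(c['color'],cv2.COLOR_RGB2BGR)
a=cv2.resize(im[80:180,310:420],None,fx=5,fy=5,interpolation=cv2.INTER_CUBIC)
cv2.imwrite('pics/z1.png',a)
E
```

```text
top bar top 185 mean [0.4864 0.3087] rect [486.9 308.9] [64.5 14.8] 10.4 z 0.0619
   axis deg -169.6
top knob top 96 mean [0.6036 0.3293] rect [604.1 329.5] [23.2 21.5] 1.7 z 0.0897
   axis deg -154.0
top block top 325 mean [0.4854 0.3055] rect [486.9 309.3] [70.2 45.1] 10.0 z 0.0325
   axis deg -173.8
top arm 241 mean [0.5449 0.318 ] rect [526.5 317. ] [145.1  25.4] 6.0 z 0.0481
   axis deg -167.8
top key 38 mean [ 0.5203 -0.2201] rect [ 520.5 -220.3] [37.3  7.6] 47.5 z 0.0705
   axis deg -132.1
top plate 1210 mean [ 0.5326 -0.2168] rect [ 542.  -215.4] [ 95.3 131.5] 89.3 z 0.0561
   axis deg -177.3
top pad 669 mean [ 0.6192 -0.2089] rect [ 619.4 -199.2] [100.   61.2] 88.0 z 0.0544
   axis deg 68.0
(array([ 8., 12., 16., 20., 24., 28., 32., 36., 40., 44., 48., 52., 56.,
       60., 64., 68., 72.]), array([   1,  206, 1654,  649,   57,   36,   44,   37,   41,   93,  307,
        573,  637,   50,   21,   40,    9]))
scene bar top 259 mean [0.4896 0.3104] rect [487.3 310.8] [65.1 14.4] 9.6 z 0.0616
   axis deg 10.5
scene knob top 186 mean [0.6068 0.3308] rect [605.1 332. ] [22.3 23.1] 59.7 z 0.0891
   axis deg -59.0
scene block top 340 mean [0.4935 0.302 ] rect [487.1 310.8] [71.1 45.3] 10.6 z 0.0318
   axis deg 21.5
scene arm 450 mean [0.5424 0.3185] rect [534.2 319.1] [159.   17.9] 8.8 z 0.0475
   axis deg 12.2
scene key 36 mean [ 0.5224 -0.2174] rect [ 521.8 -217.7] [38.   6.2] 46.3 z 0.0698
   axis deg 47.3
scene plate 1454 mean [ 0.5382 -0.2141] rect [ 543.9 -212.7] [128.8  92.8] 1.6 z 0.0559
   axis deg 4.4
scene pad 1172 mean [ 0.6247 -0.2053] rect [ 619.9 -199.9] [99.9 60. ] 89.9 z 0.0535
   axis deg 73.8
(array([12., 16., 20., 24., 28., 32., 36., 40., 44., 48., 52., 56., 60.,
       64., 68., 72.]), array([  58, 2277,  160,   98,   91,   79,   88,   83,  124,  401,  782,
        672,    8,   20,   51,    1]))
```

View pics/z1.png

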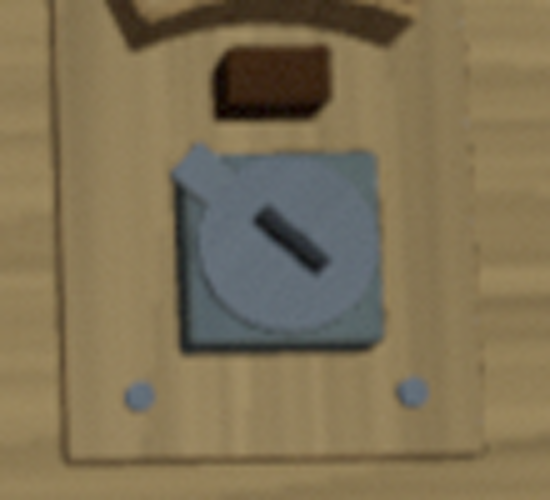

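```bash
python3 - <<'E'
from h import *
c=dict(np.load('top0.npz')); w=cloud(c)
print('cam',-c['R'].T@c['t'], c['camera_matrix'])
for n in('top','scene'):
    c=dict(np.load(n+'0.npz'));p=c['camera_matrix']@(c['R']@np.array([.2307,.58,.2216])+c['t']);print(n,p[:2]/p[2],p[2],'campos',-c['R'].T@c['t'])
print(w[::24,:160:20,2].round(2)); 
c=snap('wrist','w0')
E
```

```text
cam [0.2751748  0.04529769 1.08213382] [[451.04565563   0.         254.19948634]
 [  0.         451.04565563 191.09610529]
 [  0.           0.           1.        ]]
top [-27.30840883 268.22076638] 0.851385218477771 campos [0.2751748  0.04529769 1.08213382]
scene [533.28908617 118.38726818] 0.6937601125545555 campos [0.87204034 0.11179909 0.63855247]
[[ 0.    0.    0.   -0.    0.   -0.    0.    0.  ]
 [-0.   -0.    0.03  0.02  0.    0.    0.   -0.  ]
 [ 0.04  0.03  0.09  0.    0.01  0.   -0.    0.  ]
 [ 0.07  0.03  0.1   0.   -0.    0.    0.03  0.  ]
 [ 0.07  0.05  0.11  0.   -0.   -0.    0.    0.01]
 [ 0.06  0.06  0.12  0.01 -0.    0.   -0.   -0.  ]
 [ 0.12  0.1   0.07  0.02  0.   -0.   -0.    0.06]
 [ 0.    0.    0.    0.    0.    0.01  0.    0.  ]
 [-0.   -0.    0.   -0.    0.   -0.    0.   -0.  ]
 [ 0.2   0.19  0.13  0.03  0.    0.    0.02  0.03]
 [ 0.2   0.18  0.13  0.11  0.   -0.    0.    0.  ]
 [ 0.2   0.19  0.13  0.11  0.   -0.    0.06 -0.  ]
 [ 0.2   0.19  0.13  0.11  0.    0.01 -0.    0.04]
 [ 0.2   0.19  0.12  0.03 -0.    0.   -0.    0.  ]
 [ 0.2   0.    0.    0.    0.   -0.   -0.   -0.  ]
 [-0.   -0.    0.    0.    0.    0.    0.   -0.  ]]
```

View pics/w0.png

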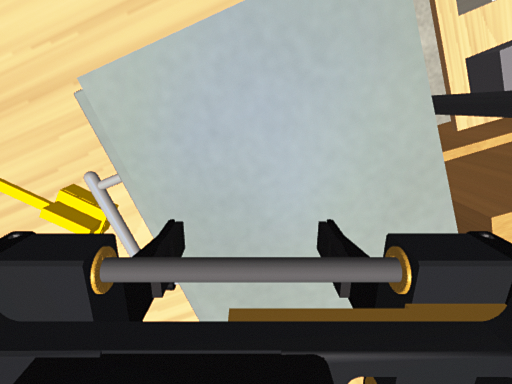

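The wrist view shows the open fingers about 20 mm above the cabinet top (z 0.20). I'll raise the tool first, then travel and turn.

>>> move_arm(
  rows=[0,0,40,0,0,0,0,0,0,40,0,0,0,0,14.8,-14.9,0,0,0,-0.1436,0,14.8,-14.9,0,0,0,-0.1436,0,14.8,-14.9,0,0,0,-0.1436,0,14.8,-14.9,0,0,0,-0.1436,0,14.8,-14.9,0,0,0,-0.1436,0,14.8,-14.9,0,0,0,-0.1436,0,14.8,-14.9,0,0,0,-0.1436,0,14.8,-14.9,0,0,0,-0.1436,0,14.8,-14.9,0,0,0,-0.1436,0,14.8,-14.9,0,0,0,-0.1436,0],
  grip_force=40,
)

```text
time: 2.05
position: [0.3796, 0.431, 0.3026]
tool_rot: [0.79, 0.613, 0.0, -0.0]
ft_force: [-0.7, 0.3, -0.4]
grip_width: 0.0868
```

>>> move_arm(
  rows=[14.8,-14.9,0,0,0,-0.1436,0,14.8,-14.9,0,0,0,-0.1436,0,14.8,-14.9,0,0,0,-0.1436,0,14.8,-14.9,0,0,0,-0.1436,0,14.8,-14.9,0,0,0,-0.1436,0,14.8,-14.9,0,0,0,-0.1436,0,14.8,-14.9,0,0,0,-0.1436,0,14.8,-14.9,0,0,0,-0.1436,0,0,0,0,0,0,0,0,0,0,0,0,0,0,0],
)

```text
time: 3.05
position: [0.4974, 0.3123, 0.3024]
tool_rot: [0.996, 0.089, -0.0, -0.0]
ft_force: [0.9, -0.3, -0.6]
grip_width: 0.087
```

```bash
cat >> h.py <<'E'
from scipy.spatial.transform import Rotation as Ro
def st():
    o=robot.get_obs(); R=Ro.from_quat(o['tool_rot']).as_matrix()
    print('t',round(o['time'],2),'p',np.round(o['position'],4),'yawY',np.degrees(np.arctan2(R[1,1],R[0,1])).round(1),'z',R[:,2].round(3),'F',np.round(o['ft_force'],1),'M',np.round(o['moment'],2),'w',round(o['grip_width'],4),'q6',round(o['q'][5],2))
    return o,R
def wcloud():
    o,R=st(); c=robot.camera('wrist'); p=cloud(c); T=c['tool_from_camera']
    w=(p@T[:3,:3].T+T[:3,3])@R.T+o['position']; return c,w,o,R
E
python3 - <<'E'
from h import *
c,w,o,R=wcloud(); cv2.imwrite('pics/w1.png',cv2.cvtColor(c['color'],cv2.COLOR_RGB2BGR))
x,y,z=w[...,0],w[...,1],w[...,2]
m=(z>.055)&(z<.068)&(abs(x-.49)<.07)&(abs(y-.31)<.07)
print(m.sum(),cv2.minAreaRect((w[m][:,:2]*1000).astype(np.float32)),np.median(z[m]))
E
```

```text
t 3.05 p [0.4974 0.3123 0.3024] yawY -79.8 z [-0.001  0.    -1.   ] F [ 0.9 -0.3 -0.6] M [-0.02  0.19 -0.06] w 0.087 q6 1.76
387 ((486.578125, 310.12274169921875), (64.14362335205078, 12.346295356750488), 10.053613662719727) 0.06288116370614275
```

View pics/w1.png

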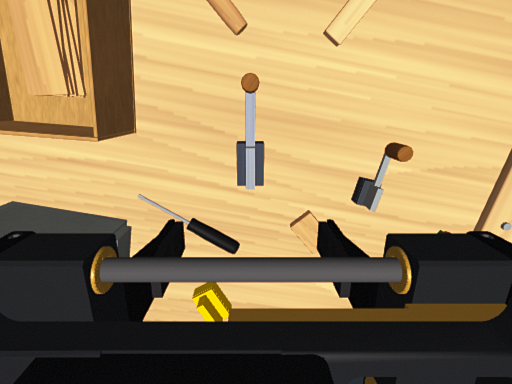

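The wrist view agrees with the other measurements: the larger crank is straight ahead at (250,165), and the small one is clear at (370,190). Now I'll descend and grip.

>>> move_arm(
  rows=[0,0,-45,0,0,0,0,0,0,-45,0,0,0,0,0,0,-45,0,0,0,0,0,0,-45,0,0,0,0,0,0,-40,0,0,0,0,0,0,-30,0,0,0,0,0,0,-16,0,0,0,0,0,0,0,0,0,0,0,0,0,0,0,0,0,1,0,0,0,0,0,0,1,0,0,0,0,0,0,1,0,0,0,0,0,0,1],
  grip_force=45,
)

```text
time: 4.3
position: [0.4981, 0.3128, 0.0378]
tool_rot: [0.996, 0.089, 0.001, -0.0]
ft_force: [-0.7, -0.2, 0.4]
grip_width: 0.0629
```

>>> move_arm(
  rows=[0,0,0,0,0,0,1,0,0,0,0,0,0,1,0,0,0,0,0,0,1],
)

```text
time: 4.6
position: [0.4975, 0.3124, 0.0367]
tool_rot: [0.996, 0.089, 0.0, -0.0]
ft_force: [1.0, 0.3, -0.3]
grip_width: 0.0388
```

```bash
python3 -c "
from h import *
st()"
```

```text
t 4.6 p [0.4975 0.3124 0.0367] yawY -79.8 z [ 0.  0. -1.] F [ 1.   0.3 -0.3] M [-0.07  0.12  0.  ] w 0.0388 q6 1.76
```

>>> move_arm(
  rows=[0,0,0,0,0,0,1,0,0,0,0,0,0,1,0,0,0,0,0,0,1,0,0,0,0,0,0,1,0,0,0,0,0,0,1,0,0,0,0,0,0,1],
)

```text
time: 5.2
position: [0.4974, 0.3127, 0.0364]
tool_rot: [0.996, 0.089, -0.0, -0.0]
ft_force: [-0.0, 1.5, -1.6]
grip_width: 0.0131
```

>>> move_arm(
  rows=[0,0,10,0,0,0,1,0,0,25,0,0,0,1,0,0,40,0,0,0,1,0,0,40,0,0,0,1,0,0,25,0,0,0,1,0,0,10,0,0,0,1,0,0,0,0,0,0,1],
)

```text
time: 5.9
position: [0.4977, 0.3124, 0.1877]
tool_rot: [0.996, 0.089, 0.001, -0.0]
ft_force: [0.9, 0.1, -5.0]
grip_width: 0.0137
```

```bash
python3 - <<'E'
from h import *
st(); c=snap('scene','s1')
E
```

```text
t 5.9 p [0.4977 0.3124 0.1877] yawY -79.8 z [ 0.002  0.001 -1.   ] F [ 0.9  0.1 -5. ] M [-0.05  0.18 -0.02] w 0.0137 q6 1.76
```

View pics/s1.png

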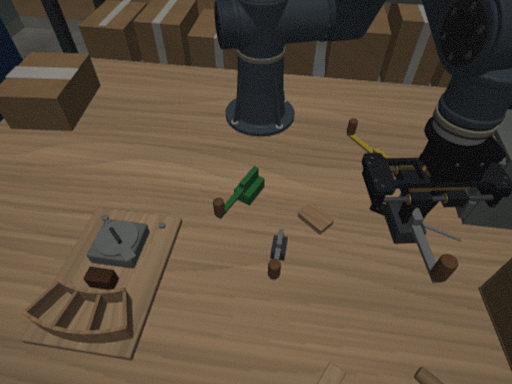

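The crank hangs level from the gripper at (405,220), and the load reads about 4–5 N. Next I'll carry it to the spindle.

>>> move_arm(
  rows=[1.0,-15,0,0,0,0.02,1,1.9,-32.7,0,0,0,0.04,1,1.9,-32.7,0,0,0,0.04,1,1.9,-32.7,0,0,0,0.04,1,1.9,-32.7,0,0,0,0.04,1,1.9,-32.7,0,0,0,0.04,1,1.9,-32.7,0,0,0,0.04,1,1.9,-32.7,0,0,0,0.04,1,1.9,-32.7,0,0,0,0.04,1,1.9,-32.7,0,0,0,0.04,1,1.9,-32.7,0,0,0,0.04,1],
)

```text
time: 7.05
position: [0.5156, -0.0304, 0.1842]
tool_rot: [0.955, 0.295, -0.002, -0.001]
ft_force: [0.9, 0.3, -4.9]
grip_width: 0.0139
```

>>> move_arm(
  rows=[1.9,-32.7,0,0,0,0.04,1,1.9,-32.7,0,0,0,0.04,1,1.9,-32.7,0,0,0,0.04,1,1.9,-32.7,0,0,0,0.04,1,1.9,-32.7,0,0,0,0.04,1,1.0,-18.5,0,0,0,0.022,1,0,0,0,0,0,0,1,0,0,0,0,0,0,1],
)

```text
time: 7.85
position: [0.5263, -0.2108, 0.1843]
tool_rot: [0.917, 0.398, -0.001, -0.002]
ft_force: [-0.2, -0.3, -5.7]
grip_width: 0.0137
```

```bash
python3 - <<'E'
from h import *
o,R=st()
for n in('top','scene'):
    c=snap(n,n+'2');w=cloud(c);x,y,z=w[...,0],w[...,1],w[...,2]
    p=o['position']; H=p[2]-.0365
    reg=(np.hypot(x-p[0],y-p[1])<.17)
    for l,lo,hi in(('bar',.057,.066),('knob',.084,.095),('block',.028,.036),('arm',.043,.053)):
        m=reg&(z>H+lo)&(z<H+hi)
        if m.sum()>20: print(n,l,m.sum(),w[m].mean(0).round(4),np.round(cv2.minAreaRect((w[m][:,:2]*1000).astype(np.float32)),1) if 0 else cv2.minAreaRect((w[m][:,:2]*1000).astype(np.float32)))
a=cv2.imread('pics/top2.png');b=cv2.imread('pics/scene2.png')
cv2.imwrite('pics/c2.png',np.hstack([cv2.resize(a[60:210,270:470],(400,300)),cv2.resize(b[120:300,30:270],(400,300))]))
E
```

```text
t 7.85 p [ 0.5263 -0.2108  0.1843] yawY -43.1 z [-0.005  0.003 -1.   ] F [-0.2 -0.3 -5.7] M [-0.04  0.1   0.03] w 0.0137 q6 0.17
scene bar 338 [ 0.542  -0.1934  0.2099] ((557.75048828125, -178.97308349609375), (155.3101348876953, 33.771324157714844), 43.42258071899414)
scene knob 280 [ 0.5824 -0.1501  0.2364] ((569.140625, -171.6431121826172), (128.24293518066406, 42.948341369628906), 41.43934631347656)
scene block 280 [ 0.5337 -0.2075  0.1802] ((520.7803344726562, -215.9822540283203), (68.29473114013672, 43.92140579223633), 46.908443450927734)
scene arm 262 [ 0.5554 -0.1798  0.1964] ((568.09912109375, -165.24929809570312), (119.89387512207031, 31.187198638916016), 47.26518249511719)
```

View pics/c2.png

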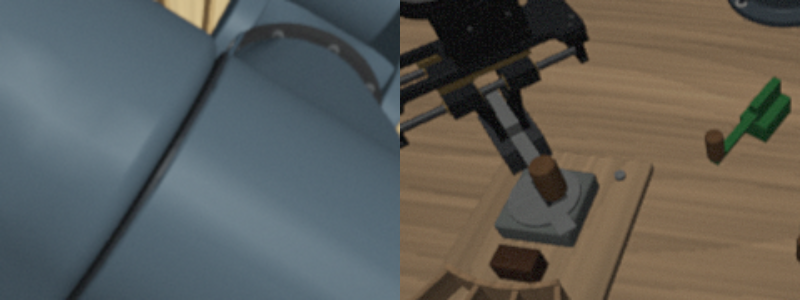

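Seen from the scene camera, the block's centre (520.8,−216) is within 2 mm of the key's (521.8,−217.7), and its yaw matches at 46.9° against about 47°. I'll make a small correction and lower it.

>>> move_arm(
  rows=[1.2,-1.4,-15,0,0,0,1,0,0,-25,0,0,0,1,0,0,-20,0,0,0,1,0,0,-8,0,0,0,1,0,0,-6,0,0,0,1,0,0,-5,0,0,0,1,0,0,-4,0,0,0,1,0,0,0,0,0,0,1],
)

```text
time: 8.75
position: [0.5293, -0.2129, 0.1036]
tool_rot: [0.917, 0.399, 0.0, 0.0]
ft_force: [0.2, 0.1, -5.0]
grip_width: 0.0134
```

```bash
python3 - <<'E'
from h import *
st();snap('scene','s3')
b=cv2.imread('pics/s3.png')
cv2.imwrite('pics/c3.png',cv2.resize(b[150:300,30:230],(800,600),interpolation=cv2.INTER_CUBIC))
E
```

```text
t 8.75 p [ 0.5293 -0.2129  0.1036] yawY -43.0 z [ 0. -0. -1.] F [ 0.2  0.1 -5. ] M [-0.05  0.13  0.  ] w 0.0134 q6 0.17
```

View pics/c3.png

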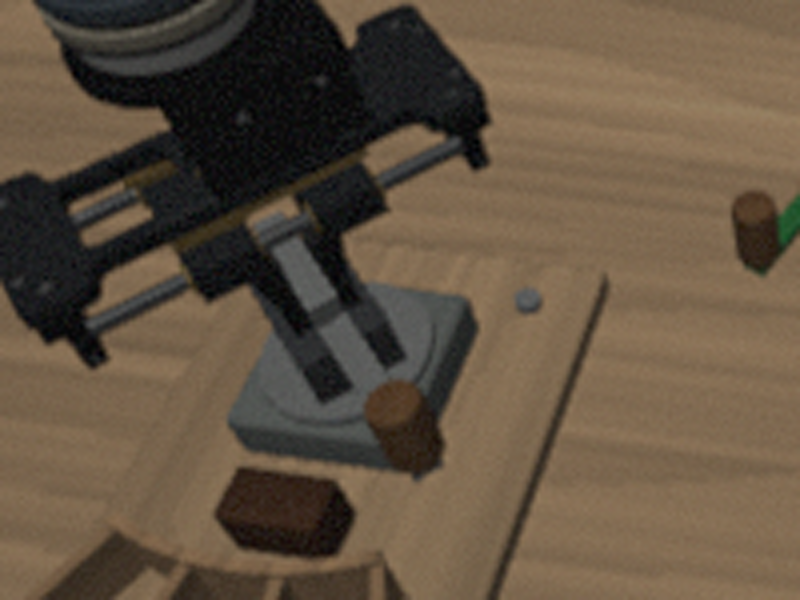

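At TCP 0.1036 the socket mouth is about 9 mm below the key top, with no contact force, so the slot is over the key. I'll lower it the rest of the way.

>>> move_arm(
  rows=[0,0,-4,0,0,0,1,0,0,-4,0,0,0,1,0,0,-2,0,0,0,1,0,0,-1,0,0,0,1,0,0,0,0,0,0,1,0,0,0,0,0,0,1],
)

```text
time: 9.4
position: [0.5293, -0.213, 0.0926]
tool_rot: [0.917, 0.399, 0.0, 0.0]
ft_force: [-0.6, 0.4, -4.7]
grip_width: 0.0136
```

>>> move_arm(
  rows=[0,0,-1,0,0,0,1,0,0,0,0,0,0,1],
)

```text
time: 9.6
position: [0.5293, -0.213, 0.0923]
tool_rot: [0.917, 0.399, 0.0, 0.0]
ft_force: [-1.3, 1.2, 3.2]
grip_width: 0.0137
```

The wrist force rises by 8 N at z 0.0923, exactly the expected height, so the crank is home. I'll hold briefly, then start the clockwise turn about the spindle axis.

>>> move_arm(
  rows=[0,0,0,0,0,0,1,0,0,0,0,0,0,1,0,0,0,0,0,0,1,0.55,-0.85,0,0,0,-0.1,1,0.48,-0.92,0,0,0,-0.1,1,0.37,-0.95,0,0,0,-0.1,1,0.28,-0.98,0,0,0,-0.1,1,0.18,-1.02,0,0,0,-0.1,1,0,0,0,0,0,0,1],
)

```text
time: 10.5
position: [0.5319, -0.2183, 0.0923]
tool_rot: [0.987, 0.159, 0.001, 0.001]
ft_force: [-0.7, 0.7, 5.9]
grip_width: 0.0137
```

```bash
python3 - <<'E'
from h import *
st();snap('scene','s4')
b=cv2.imread('pics/s4.png')
cv2.imwrite('pics/c4.png',cv2.resize(b[150:300,30:230],(800,600),interpolation=cv2.INTER_CUBIC))
E
```

```text
t 10.5 p [ 0.5319 -0.2183  0.0923] yawY -71.7 z [ 0.002 -0.001 -1.   ] F [-0.7  0.7  5.9] M [-0.09  0.26 -0.1 ] w 0.0137 q6 0.67
```

View pics/c4.png

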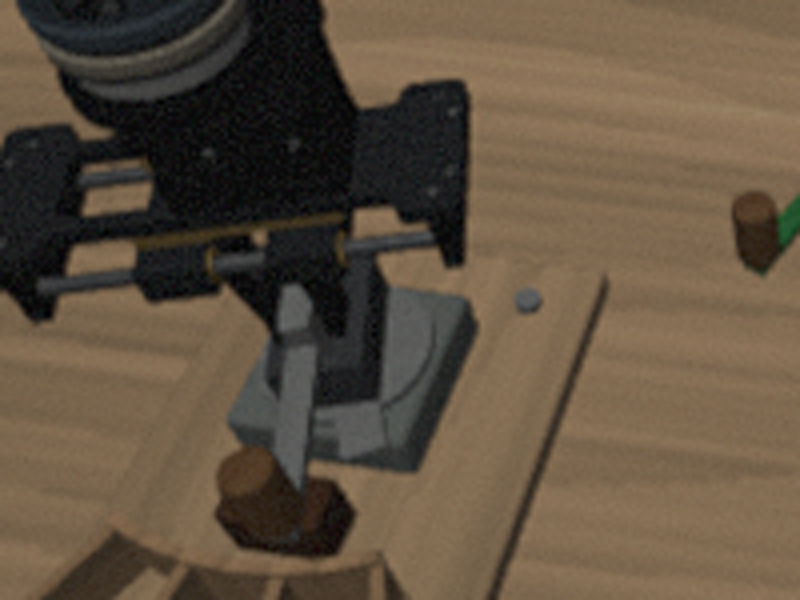

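The knob is now at (250,490) and the nose shows at (360,425), so the spindle is starting to turn. Continuing, with an eye on the moment.

>>> move_arm(
  rows=[0.08,-1.01,0,0,0,-0.1,1,-0.03,-1.02,0,0,0,-0.1,1,-0.12,-1.01,0,0,0,-0.1,1,-0.23,-1.01,0,0,0,-0.1,1,0,0,0,0,0,0,1],
)

```text
time: 11.05
position: [0.5312, -0.2221, 0.0923]
tool_rot: [0.999, -0.04, 0.001, 0.0]
ft_force: [-0.6, 1.0, 6.1]
grip_width: 0.0132
```

```bash
python3 - <<'E'
from h import *
st();snap('scene','s5')
b=cv2.imread('pics/s5.png')
cv2.imwrite('pics/c5.png',cv2.resize(b[150:300,30:230],(800,600),interpolation=cv2.INTER_CUBIC))
E
```

```text
t 11.05 p [ 0.5312 -0.2221  0.0923] yawY -94.6 z [ 0.001 -0.001 -1.   ] F [-0.6  1.   6.1] M [-0.07  0.47 -0.15] w 0.0132 q6 1.06
```

View pics/c5.png

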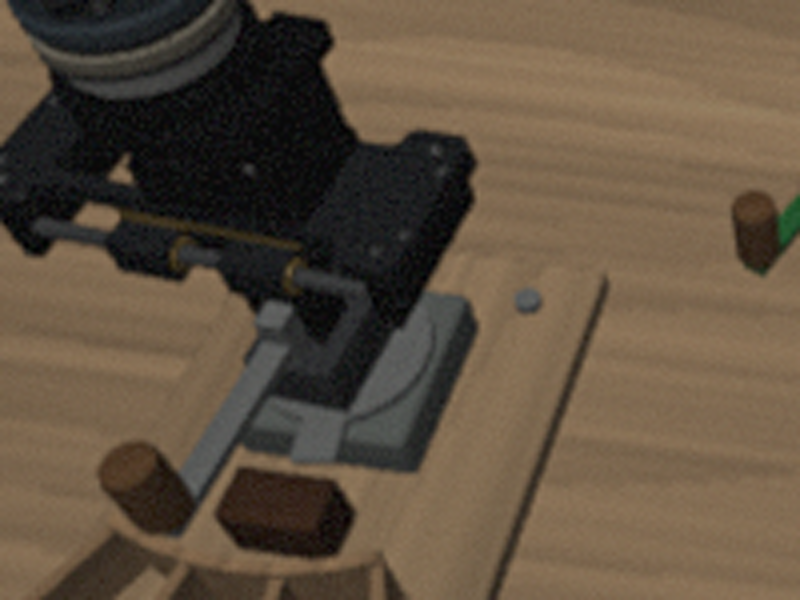

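The nose is at (318,440) and still has a little way to go to the pad at (285,510). Continuing in smaller steps.

>>> move_arm(
  rows=[-0.33,-0.97,0,0,0,-0.1,1,-0.2,-0.47,0,0,0,-0.05,1,0,0,0,0,0,0,1],
)

```text
time: 11.4
position: [0.5307, -0.2233, 0.0923]
tool_rot: [0.993, -0.114, 0.001, 0.0]
ft_force: [-1.5, 0.6, 6.4]
grip_width: 0.0137
```

```bash
python3 - <<'E'
from h import *
st();snap('scene','s6')
b=cv2.imread('pics/s6.png')
cv2.imwrite('pics/c6.png',cv2.resize(b[150:300,30:230],(800,600),interpolation=cv2.INTER_CUBIC))
E
```

```text
t 11.4 p [ 0.5307 -0.2233  0.0923] yawY -103.1 z [ 0.001 -0.001 -1.   ] F [-1.5  0.6  6.4] M [ 0.06  0.48 -0.06] w 0.0137 q6 1.21
```

View pics/c6.png

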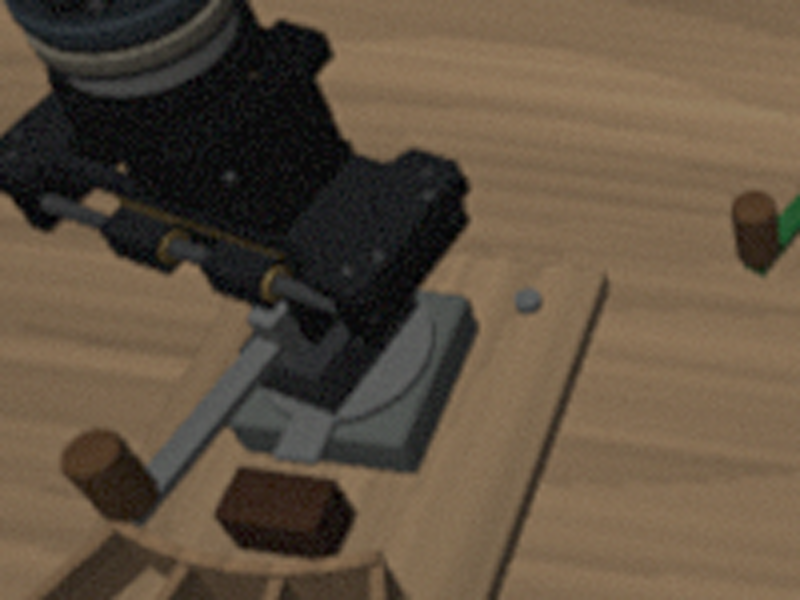

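>>> move_arm(
  rows=[-0.2,-0.45,0,0,0,-0.04,1,-0.2,-0.4,0,0,0,-0.04,1,0,0,0,0,0,0,1],
)

```text
time: 11.75
position: [0.5306, -0.2233, 0.0923]
tool_rot: [0.988, -0.153, 0.001, -0.0]
ft_force: [0.4, 4.2, 6.7]
grip_width: 0.0135
```

```bash
python3 - <<'E'
from h import *
st();snap('scene','s7')
b=cv2.imread('pics/s7.png')
cv2.imwrite('pics/c7.png',cv2.resize(b[150:300,30:230],(800,600),interpolation=cv2.INTER_CUBIC))
E
```

```text
t 11.75 p [ 0.5306 -0.2233  0.0923] yawY -107.6 z [ 0.002  0.001 -1.   ] F [0.4 4.2 6.7] M [0.53 0.17 0.1 ] w 0.0135 q6 1.28
```

View pics/c7.png

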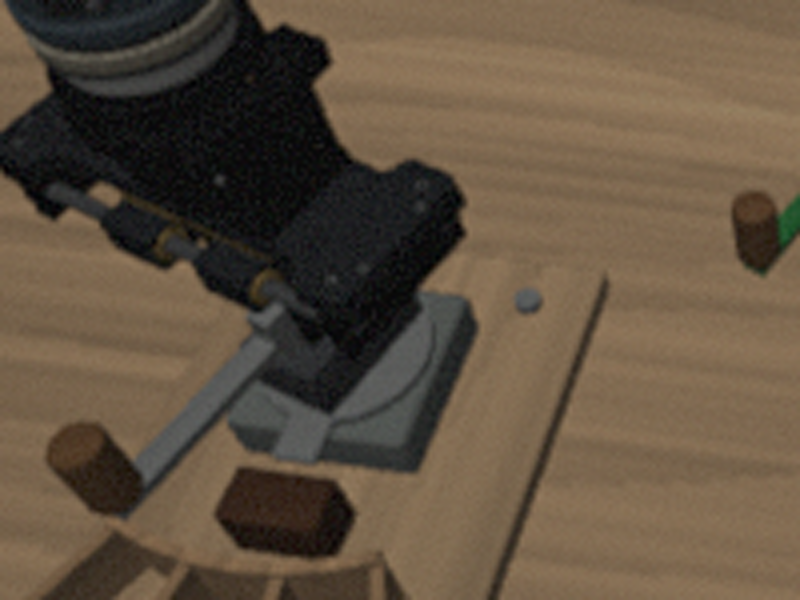

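The nose no longer moves between pictures, while side force and moment have risen, so the clamp is at its stop with the nose pointing at the pad. I'll relax the tension, release and rise.

>>> move_arm(
  rows=[0.2,0.5,0.5,0,0,0.03,1,0,0,0,0,0,0,1,0,0,0,0,0,0,0,0,0,0,0,0,0,0,0,0,0,0,0,0,0,0,0,0,0,0,0,0,0,0,0,0,0,0,0,0,0,0,0,0,0,0,0,0,0,0,0,0,0],
)

```text
time: 12.7
position: [0.53, -0.2235, 0.092]
tool_rot: [0.99, -0.14, -0.0, 0.0]
ft_force: [0.1, 0.1, -0.2]
grip_width: 0.0615
```

```bash
python3 -c "
from h import *
st()"
```

```text
t 12.7 p [ 0.53   -0.2235  0.092 ] yawY -106.0 z [-0.  0. -1.] F [ 0.1  0.1 -0.2] M [-0.05  0.21 -0.01] w 0.0615 q6 1.26
```

>>> move_arm(
  rows=[0,0,15,0,0,0,0,0,0,35,0,0,0,0,0,0,45,0,0,0,0,0,0,45,0,0,0,0,0,0,40,0,0,0,0,-10,40,0,0,0,0,0,-10,45,0,0,0,0,0,-10,45,0,0,0,0,0,-10,45,0,0,0,0,0,-10,45,0,0,0,0,0,0,0,0,0,0,0,0],
)

```text
time: 13.8
position: [0.4771, 0.0015, 0.272]
tool_rot: [0.991, -0.137, -0.001, -0.001]
ft_force: [0.0, -0.5, 0.4]
grip_width: 0.0869
```

```bash
python3 - <<'E'
from h import *
o,R=st()
for n in('top','scene'):
    c=snap(n,n+'8');w=cloud(c);x,y,z=w[...,0],w[...,1],w[...,2]
    reg=(np.hypot(x-.521,y+.219)<.15)
    for l,lo,hi in(('bar',.112,.123),('knob',.140,.152),('block',.083,.092),('plate',.053,.059)):
        m=reg&(z>lo)&(z<hi)
        if m.sum()>20: print(n,l,m.sum(),w[m].mean(0).round(4),cv2.minAreaRect((w[m][:,:2]*1000).astype(np.float32)))
a=cv2.imread('pics/top8.png');b=cv2.imread('pics/scene8.png')
cv2.imwrite('pics/c8.png',np.hstack([cv2.resize(a[60:210,270:470],(400,300)),cv2.resize(b[140:290,30:230],(400,300))]))
E
```

```text
t 13.8 p [0.4771 0.0015 0.272 ] yawY -105.7 z [-0.003  0.003 -1.   ] F [ 0.  -0.5  0.4] M [-0.04  0.18  0.02] w 0.0869 q6 1.61
top bar 221 [ 0.5305 -0.2237  0.1183] ((563.8289794921875, -233.8323974609375), (18.418373107910156, 154.54954528808594), 75.70213317871094)
top knob 96 [ 0.6342 -0.2534  0.1457] ((635.1472778320312, -253.50497436523438), (21.648632049560547, 23.73114013671875), 43.67034149169922)
top block 356 [ 0.5187 -0.2183  0.0884] ((520.0843505859375, -221.7519073486328), (44.90435028076172, 70.53888702392578), 74.79326629638672)
top plate 669 [ 0.5617 -0.2163  0.0559] ((574.2598266601562, -216.9062042236328), (120.56591033935547, 195.73968505859375), 79.80455017089844)
scene bar 350 [ 0.5477 -0.2243  0.1173] ((569.1036376953125, -231.72621154785156), (17.77655029296875, 163.64999389648438), 75.5616455078125)
scene knob 176 [ 0.6375 -0.2505  0.1451] ((636.5302734375, -251.99037170410156), (21.919450759887695, 21.857892990112305), 70.52278137207031)
scene block 352 [ 0.5274 -0.2078  0.088 ] ((521.1061401367188, -219.84527587890625), (45.46406173706055, 69.57673645019531), 74.85877990722656)
scene plate 1038 [ 0.5857 -0.2115  0.0558] ((589.70361328125, -233.55165100097656), (171.0284423828125, 144.95401000976562), 13.222187042236328)
```

View pics/c8.png

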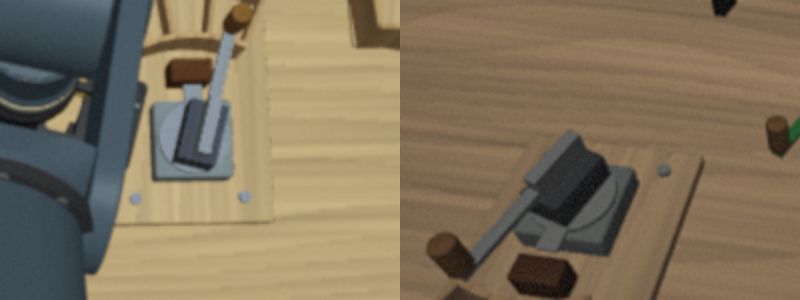

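That last call had one row entry missing, so later rows were shifted and the arm went sideways (+y) once it was raised. The pose is safe at z 0.27 and the reading shows no contact. I'll check the small crank before handing in.

```bash
python3 - <<'E'
from h import *
c=snap('scene','s9'); a=dict(np.load('scene0.npz'))
for k in(a,c):
    w=cloud(k);x,y,z=w[...,0],w[...,1],w[...,2]
    m=(abs(x-.5)<.12)&(abs(y-.106)<.05)&(z>.02); print(m.sum(),w[m].mean(0).round(4))
E
```

```text
576 [0.5118 0.1041 0.052 ]
2105 [0.5115 0.082  0.2878]
```

View pics/s9.png

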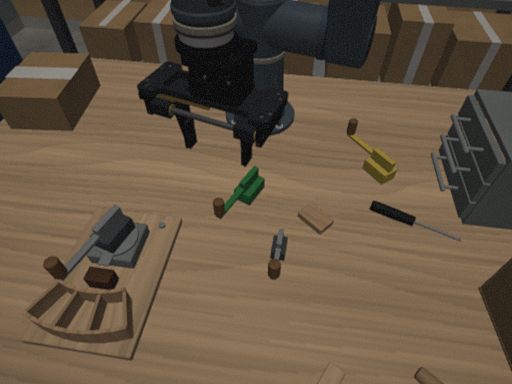

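The picture shows the small crank unmoved at (278,250), the larger crank standing on the spindle at (115,232), and the gripper clear of everything. Handing in.

```bash
python3 -c "
from h import *
st(); print(robot.hand_in())"
```

```text
t 13.95 p [ 0.4804 -0.0037  0.2723] yawY -106.0 z [ 0.001 -0.001 -1.   ] F [ 0.7  0.4 -0.8] M [-0.1   0.17 -0.05] w 0.0872 q6 1.61
the job is handed in; nothing more can be done
None
```

The larger crank is standing home on the spindle with the clamp turned clockwise to its stop. I handed the job in at about 14 s, and no verdict was reported.

**What I did:** I gripped the crank by its bar, lowered it aligned with the key, and held it there. The wrist force rose by about 8 N at exactly the expected height, so I took it as home. I then turned it clockwise until the nose stopped moving and the side force and moment rose, eased off, let go and rose clear.

**Last checks:**
- **Crank position:** the block centre is about 2 mm from the seat, and its top is at 88 mm, which is the height for a crank that is home.
- **Clamp:** the top picture shows the nose pointing straight at the pad.
- **Small crank:** it is where it started in the final scene picture. My point-cloud comparison for it was no use, because the gripper was in the measured region.
- **Contact:** the gripper was open and clear of everything, with wrist forces near zero.

**One error:** my retreat call was missing a number, so after about 180 mm of rise the arm moved sideways about 225 mm instead of continuing up. It stayed at about z 0.27 m, and the pictures and force readings show it touched nothing.

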